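# Check the returned parts tins are empty

### The arm

A 7-joint arm with a two-finger parallel gripper is mounted at the origin on the work surface. World frame = base frame: x ahead of the robot, y to its left, z up, the work surface at z = 0. Lengths are in m, angles in rad, forces in N, time in s.
With the tool pointing down it reaches from about 0.425 to 0.825 m from the base axis. Payload 3.6 kg.
Tool frame: the origin (TCP) lies where the fingers leave the gripper's body, on its centre line; the fingertips stand 73 mm ahead of it and the grasp point (between the pads) lies 54 mm ahead of it; x points along the fingers, y is the direction in which the jaws open and shut, and the axes are right-handed (so a half turn about x gives the same grasp; the last joint's range is limited). The gripper opens to 85 mm and grips with 20 to 120 N. Pads are 22 mm wide; open, the fingers measure 114 mm over their backs; the gripper's body (76 mm by 85 mm) begins 54 mm behind the grasp point. The pads swing forward as they close: fully open they stand 13 mm farther back than shut.
Start: joints at [1.101, 0.615, -0.013, 1.423, 0.008, 1.103, -0.04], TCP at [0.279, -0.587, 0.304] pointing down, gripper open.
Joint ranges: [-3.12, 3.12], [-0.3, 2.06], [-1.34, 1.32], [0.26, 2.42], [-1.36, 4.5], [0.01, 1.98], [-2.84, 2.84]. Speed limits (rad/s): [2.79, 2.79, 3.14, 3.14, 3.14, 3.14, 3.14].

### API

Orientations are given as a unit quaternion [x, y, z, w].
In Python, from station import arm, snapshot, camera_info, ticket gives the robot as it stands. Calls block until the motion is done:
- arm.movep(position, orientation): joint-space move of the TCP to a pose.
- arm.line_to(position, velocity=0.15, ori=None): straight line of the TCP; ori=None keeps the orientation; velocity is the mean speed in m/s.
- arm.move_j(angles): joint-space move.
- arm.move_gripper(opening, effort=None): opening from 0.0 (shut) to 1.0 (fully open); effort is the grip in N (None keeps the last); returns when the fingers have stopped.
- arm.pause(seconds).
- arm.ik(position, orientation): joint angles nearest the present ones, or None.
- snapshot(name): name is "scene" or "top"; returns the picture (400x640x3 uint8, blue, green, red); there is no depth.
- camera_info(name): a dict with "fx", "fy", "cx", "cy" (pixels), "R" (3x3) and "t" (3): a world point X has camera coordinates R X + t. Camera axes: x right, y down, z forward; pixel columns grow to the right and rows downward; lengths in m; the calibration is good to about 2 mm. A picture is of the moment at which its call begins. camera_info takes no time and is no camera call.
A pose or a line that the arm cannot do raises arm.MotionError and nothing moves.
- ticket.finish_job(): hands the job in, once; it reports no verdict.
Readings, each from a call of its own:
- arm.read_time(): time.
- arm.read_joint_positions(): joint angles.
- arm.read_dq(): joint speeds.
- arm.read_effort(): joint torques, N m.
- arm.read_tool_pos(): TCP position.
- arm.read_eef_rot(): TCP orientation.
- arm.read_ft_force(): force on the tool from outside, world axes, zero at the start.
- arm.read_wrist_torque(): the same for the moment, N m.
- arm.read_opening(): opening from 0.0 (shut) to 1.0 (fully open).
Only numpy, scipy, OpenCV 4.12 (cv2) and the standard library are available. Lean on these libraries where they do the work, as an engineer would, in place of code of your own. Each camera call takes 0.05 s, during which the arm holds its last target.

### The job

Two closed parts tins should be empty, but neither, one or both may still have a heavy steel ball inside: one after the other, take each tin up out of the sloping stand, hold it still for a moment well above the stand, and shake it there with two or more brisk to-and-fro strokes, stopping at the end, to feel whether anything is left. Then set it down upright and gently, an empty tin in the lipped tray, a tin with something inside on the flat mat, and let go of it before fetching the other. Leave the screwdriver, the tape and the cup where they are.

Things in the scene. Friction and masses are not known exactly. Their poses are not given: they have to be found in the camera images.
- tin_a: Closed plain steel tin, a box 64 x 56 x 62 mm (x, y, z), lid fixed on. Origin: centre of its underside; z points out through the lid, y runs across the 56 mm width. Grip it across the faces 56 mm apart (fingers along its z, closing along its y). At the start it leans in the stand, its lid tilted 30 degrees away from the robot (turned +30 degrees about the stand's y).
- tin_b: The second tin, alike in every way to tin_a, beside it in the stand, 130 mm away along the stand's y. An empty tin weighs 0.12 to 0.16 kg; a ball left inside adds 0.16 kg (so 0.28 to 0.32 kg), rolls about and knocks when shaken. Either tin, both or neither may hold a ball.
- stand: Fixed plywood stand, 200 mm wide (its y) and about 80 mm deep. Its floor slopes 30 degrees, rising towards the robot to 57 mm height, with a lip on the far low edge that reaches 18 mm up the tins (measured along the tins' sides). Tins stand at its y = +65 and -65 mm. No walls beside or between the tins. Origin: on the bench under its middle; x points away from the robot.
- tray: Fixed white plastic tray for empty tins, 170 x 250 mm (x, y), low lip 18 mm high and 4 mm thick, inner floor 4 mm above the bench; holds two tins side by side along its y. To the left or the right of the stand, nearer the robot. Origin: centre of its underside.
- mat: Fixed flat cork mat without a lip, for tins that still hold something, 170 x 250 mm (x, y), 6 mm thick; room for two tins side by side along its y. On the other side from the tray. Origin: centre of its underside.
- screwdriver: Bystander: a screwdriver about 200 mm long, lying on the bench to the left of the stand. Leave it alone.
- tape: Bystander: a roll of tape, 68 mm across and 24 mm high, lying flat between the stand and the robot. Leave it alone.
- cup: Bystander: a light paper cup, 72 mm across and 85 mm high, standing to the right of the stand. Leave it alone.

How it is judged:
By the outcome, as a careful person would: the job done as asked, in the order asked, and still so for the second after the job is handed in, with the robot touching nothing.
It also fails if it takes over 69 s, if anything falls off the work surface, if the arm or the gripper's body presses on something with over 40 N, if the wrist force passes 120 N, or if a joint passes its speed limit or range.

## Working session

There is one attempt and no reset: what is moved stays moved. The work goes in short steps, each a Python script; the robot and the scene stay as the last script left them, time stands still between calls to the robot, and variables do not carry over. Pictures are saved under pics/ and viewed, and the job is handed in when it is done.

```bash
ls; mkdir -p pics; python3 - <<'E'
from station import arm, snapshot, camera_info, ticket
import cv2
for n in("scene","top"):
    cv2.imwrite(f"pics/{n}0.png",snapshot(n)); print(n,camera_info(n))
print(arm.read_time(),arm.read_tool_pos(),arm.read_eef_rot(),arm.read_ft_force(),arm.read_opening())
E
```

```text
pics
scene {'fx': 388.41569453005917, 'fy': 388.41569453005917, 'cx': 316.3521578956869, 'cy': 195.9349181897966, 'R': array([[ 0.54662579,  0.83728759, -0.01223639],
       [ 0.7000194 , -0.46493144, -0.54204391],
       [-0.45953572,  0.28772947, -0.84026108]]), 't': array([-0.30791464, -0.36023391,  1.22984122])}
top {'fx': 462.84053889506816, 'fy': 462.84053889506816, 'cx': 327.1893891432175, 'cy': 199.2720132576393, 'R': array([[-0.02014436, -0.99964087,  0.01767306],
       [-0.99623207,  0.01857797, -0.08471432],
       [ 0.08435556, -0.01931298, -0.99624854]]), 't': array([-0.01403862,  0.54897928,  1.30176595])}
0.1 [ 0.27891089 -0.58652741  0.3028467 ] [-0.68958653 -0.15646512  0.68993861 -0.15483474] [-0.71287755  0.34541698  0.64634222] 1.00176002174983
```

View pics/scene0.png

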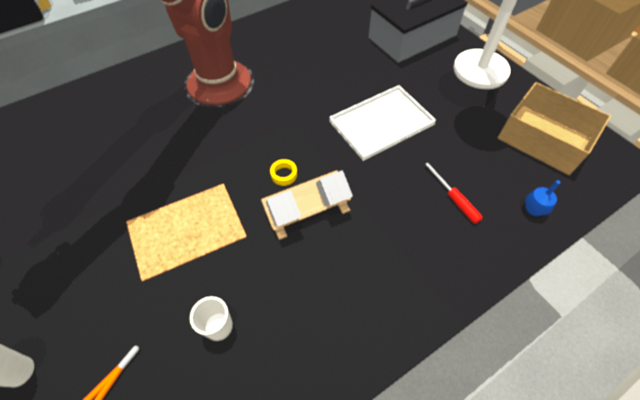

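View pics/top0.png

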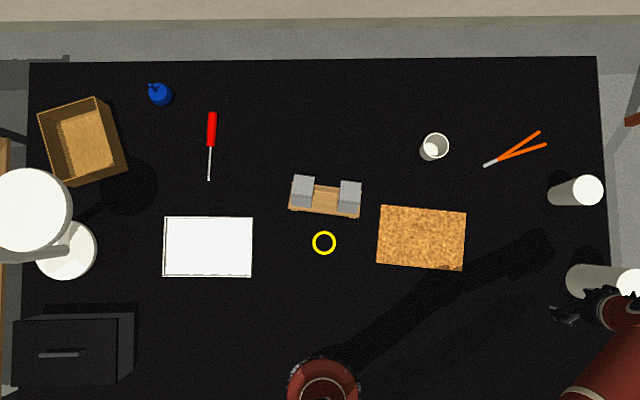

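The scene shows the stand with both tins near the top-view pixel (325,195). The tray is at (208,247) on the left, the mat at (421,237) on the right, and the tape at (324,243). I'll zoom in for accurate corner positions.

```bash
python3 - <<'E'
import cv2
t=cv2.imread("pics/top0.png")[165:225,280:370]
cv2.imwrite("pics/topz.png",cv2.resize(t,None,fx=8,fy=8,interpolation=cv2.INTER_CUBIC))
t=cv2.imread("pics/scene0.png")[165:240,255:360]
cv2.imwrite("pics/scz.png",cv2.resize(t,None,fx=7,fy=7,interpolation=cv2.INTER_CUBIC))
E
```

```text
(no output)
```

View pics/topz.png

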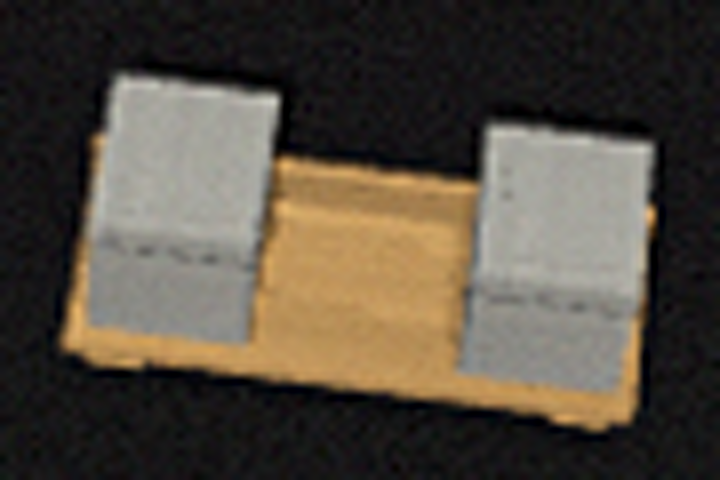

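View pics/scz.png

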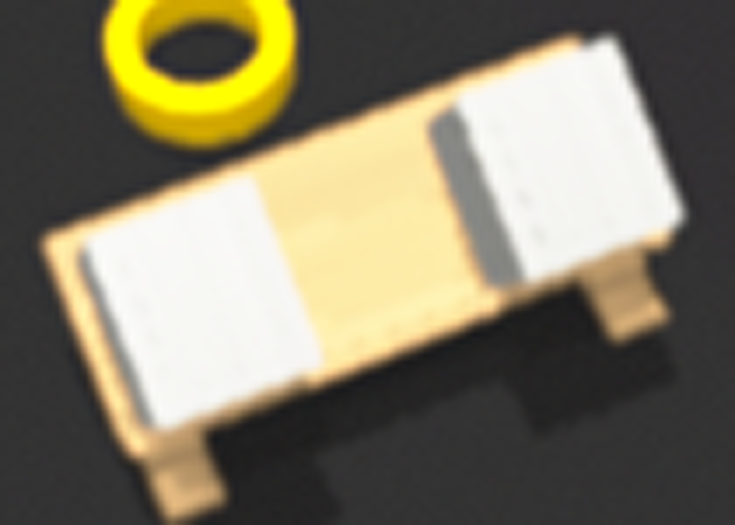

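```bash
cat > geo.py <<'E'
import numpy as np
from station import camera_info
C={n:camera_info(n) for n in("scene","top")}
def proj(n,X):
    c=C[n]; p=np.atleast_2d(X)@np.array(c["R"]).T+c["t"]
    return np.c_[c["fx"]*p[:,0]/p[:,2]+c["cx"],c["fy"]*p[:,1]/p[:,2]+c["cy"]]
def unproj(n,u,v,z):
    c=C[n];R=np.array(c["R"]);o=-R.T@c["t"]
    d=R.T@np.array([(u-c["cx"])/c["fx"],(v-c["cy"])/c["fy"],1]); return o+d*(z-o[2])/d[2]
E
cat > fit.py <<'E'
import numpy as np
from geo import *
from scipy.optimize import least_squares
from scipy.spatial.transform import Rotation as Ro
T=lambda a,s,u0,v0:(np.array(a)+.5)/s-.5+np.array([u0,v0])
fl,fr,nl,nr,bl,br=[(.032,.028,.062),(.032,-.028,.062),(-.032,.028,.062),(-.032,-.028,.062),(-.032,.028,0),(-.032,-.028,0)]
obs=[]
def add(n,side,pts,pix,*tr):
    for p,q in zip(pts,T(pix,*tr)): obs.append((n,side,p,q))
add("top",1,[fl,fr,nl,nr,bl,br],[(110,75),(281,93),(98,240),(262,262),(88,325),(248,343)],8,280,165)
add("top",-1,[fl,fr,nl,nr,bl,br],[(486,123),(656,143),(473,285),(636,308),(460,374),(618,391)],8,280,165)
add("scene",-1,[nr,nl,fl,fr],[(85,245),(252,178),(320,362),(160,430)],7,255,165)
add("scene",1,[nr,nl,fl,fr],[(458,103),(612,36),(687,215),(525,280)],7,255,165)
def f(p):
    x,y,z,yaw=p[:4]; r=[]
    for n,s,pt,q in obs:
        X=Ro.from_euler("z",yaw).apply(np.array([0,s*.065,0])+Ro.from_euler("y",30,degrees=True).apply(pt))+[x,y,z]
        r.append(proj(n,X)[0]-q)
    return np.ravel(r)
s=least_squares(f,[.45,0,.03,0],loss="soft_l1")
print(s.x,np.degrees(s.x[3])); print(f(s.x).reshape(-1,2).round(2))
for nm,px in dict(tray=[(163,217),(252,217),(252,276),(163,276)],mat=[(380,205),(466,212),(462,270),(376,264)]).items():
    P=np.array([unproj("top",u,v,.018 if nm=="tray" else .006) for u,v in px]); print(nm,P.round(3).tolist(),P.mean(0).round(3))
print("tape",unproj("top",324,243,.024),"cup",unproj("top",435,146,.085))
E
python3 fit.py
```

```text
[ 0.54382151 -0.01778712  0.03669222 -0.14348036] -8.220818862022918
[[ 0.94  0.35]
 [-0.31  0.62]
 [-0.86 -1.6 ]
 [-0.64 -1.76]
 [ 0.11  0.63]
 [ 0.01  0.86]
 [ 0.64  0.2 ]
 [-0.52  0.22]
 [ 0.34 -1.21]
 [ 0.65 -1.5 ]
 [-0.2   0.27]
 [-0.08  0.63]
 [ 0.25 -0.47]
 [-0.39  0.11]
 [ 0.41  0.2 ]
 [ 0.19 -0.14]
 [-0.12 -0.67]
 [-0.35  0.47]
 [-0.85  0.43]
 [ 0.65 -0.07]]
tray [[0.507, 0.444, 0.018], [0.502, 0.191, 0.018], [0.335, 0.192, 0.018], [0.341, 0.442, 0.018]] [0.421 0.317 0.018]
mat [[0.531, -0.178, 0.006], [0.505, -0.428, 0.006], [0.339, -0.409, 0.006], [0.361, -0.161, 0.006]] [ 0.434 -0.294  0.006]
tape [ 0.42416785 -0.01310987  0.024     ] cup [ 0.68579122 -0.32490338  0.085     ]
```

```bash
sed -i 's/add("top",\(-\?1\),\[fl,fr,nl,nr,bl,br\],\[(\([0-9,]*\)),(\([0-9,]*\)),([0-9,]*),([0-9,]*),/add("top",\1,[fl,fr,bl,br],[(\2),(\3),/' fit.py; python3 fit.py | head -20
cat > h.py <<'E'
import numpy as np
from geo import *
from scipy.spatial.transform import Rotation as Ro
from station import arm,snapshot,camera_info,ticket
def toolq(yaw,tilt,flip=0):
    T=Ro.from_euler("ZY",[yaw,tilt]).as_matrix()
    x=-T[:,2]; y=T[:,1]*(-1 if flip else 1)
    return Ro.from_matrix(np.c_[x,y,np.cross(x,y)]).as_quat()
def tcp(origin,yaw,tilt,d): # TCP d along tin z from tin origin
    T=Ro.from_euler("ZY",[yaw,tilt]).as_matrix(); return np.array(origin)+T[:,2]*d
def ft(n=10):
    a=[]
    for i in range(n): a.append(np.r_[arm.read_ft_force(),arm.read_wrist_torque()]); arm.pause(.03)
    return np.mean(a,0),np.std(a,0)
E
cat > ikt.py <<'E'
from h import *
import sys
c=np.array([.544,-.018,.0367]);yaw=-.1435
for flip in(0,1):
    print("flip",flip)
    for s in(1,-1):
        o=c+Ro.from_euler("z",yaw).apply([0,.065*s,0])
        for nm,d in(("grasp",.09),("pre",.19)):
            print(s,nm,np.round(tcp(o,yaw,np.pi/6,d),3),arm.ik(tcp(o,yaw,np.pi/6,d).tolist(),toolq(yaw,np.pi/6,flip).tolist()))
        p=o+[0,0,.3]
        print(s,"hold",p,arm.ik(p.tolist(),toolq(yaw,0,flip).tolist()))
    for nm,x,y,w,z in(("tray",.421,.317,0,.004),("mat",.434,-.294,-.107,.006)):
        for s in(1,-1):
            p=np.array([x,y,z+.09])+Ro.from_euler("z",w).apply([0,.06*s,0])
            print(nm,s,p.round(3),arm.ik(p.tolist(),toolq(w,0,flip).tolist()))
E
python3 ikt.py; python3 -c "
from h import *
print(ft(3),arm.read_time())"
```

```text
[ 0.54487743 -0.01802496  0.03838925 -0.14400535] -8.25089862623375
[[ 1.01 -0.13]
 [-0.22  0.15]
 [ 0.15  0.19]
 [ 0.08  0.44]
 [ 0.76 -0.25]
 [-0.38 -0.22]
 [-0.11 -0.14]
 [ 0.04  0.23]
 [ 0.29 -0.51]
 [-0.3   0.06]
 [ 0.52  0.22]
 [ 0.24 -0.12]
 [ 0.04 -0.73]
 [-0.14  0.4 ]
 [-0.62  0.42]
 [ 0.83 -0.07]]
tray [[0.507, 0.444, 0.018], [0.502, 0.191, 0.018], [0.335, 0.192, 0.018], [0.341, 0.442, 0.018]] [0.421 0.317 0.018]
mat [[0.531, -0.178, 0.006], [0.505, -0.428, 0.006], [0.339, -0.409, 0.006], [0.361, -0.161, 0.006]] [ 0.434 -0.294  0.006]
tape [ 0.42416785 -0.01310987  0.024     ] cup [ 0.68579122 -0.32490338  0.085     ]
flip 0
1 grasp [0.598 0.04  0.115] [ 0.28979317  1.06039515 -0.73598475  1.3811829   0.41656258  1.40505307
  0.94660202]
1 pre [0.647 0.033 0.201] [ 0.26506953  1.02717121 -0.76238209  1.14870458  0.38930618  1.64698038
  0.99672445]
1 hold [0.55329552 0.0463319  0.3367    ] [ 0.36434305  0.53100112 -0.77380289  1.64008512  0.4008153   1.13620987
  0.91493919]
-1 grasp [ 0.579 -0.089  0.115] [ 0.45226241  1.02756312 -0.66971344  1.42089124  0.44697653  1.4072
[... 1439 characters left out ...]
0
  8.08565564e-04  1.03595857e+00 -1.60273531e+00]
tray 1 [0.421 0.377 0.094] [-0.8283407   0.76974423  0.0941296   1.86299964 -0.13323257  0.51487232
 -2.21532093]
tray -1 [0.421 0.257 0.094] [-0.65707767  0.70943393  0.09735186  2.0642653  -0.17357016  0.37537376
 -1.99220931]
mat 1 [ 0.44  -0.234  0.096] [ 0.39408862  0.70898603  0.07706345  2.04765388 -0.1323862   0.38949896
 -1.10259237]
mat -1 [ 0.428 -0.354  0.096] [ 0.60083135  0.75635362  0.07982978  1.89129128 -0.11475813  0.49830531
 -0.91793938]
(array([ 0.11600215,  0.42075346,  0.26614229, -0.00367567, -0.00663372,
       -0.02144645]), array([0.58826267, 0.05605667, 0.29480592, 0.01374072, 0.01926028,
       0.03154781])) 0.2
```

```bash
cat >> h.py <<'E'
C0=np.array([.5449,-.0180,.0384]);YAW=-.144;D=.090;F=1
def so(s): return C0+Ro.from_euler("z",YAW).apply([0,.065*s,0])
def st(msg=""): print(msg,round(arm.read_time(),2),np.round(arm.read_tool_pos(),4),np.round(arm.read_ft_force(),2),round(arm.read_opening(),3))
def pick_pre(s):
    q=toolq(YAW,np.pi/6,F).tolist()
    arm.movep(tcp(so(s),YAW,np.pi/6,.20).tolist(),q); st("pre")
    arm.line_to(tcp(so(s),YAW,np.pi/6,D).tolist(),0.12); st("at")
E
python3 - <<'E'
from h import *
import cv2
pick_pre(-1)
for n,(a,b,c,d) in dict(scene=(120,260,220,400),top=(130,250,240,420)).items():
    cv2.imwrite(f"pics/g1{n}.png",cv2.resize(snapshot(n)[a:b,c:d],None,fx=4,fy=4,interpolation=cv2.INTER_CUBIC))
E
```

```text
pre 2.35 [ 0.6342 -0.0986  0.2119] [-0.49  0.17 -0.52] 1.0
at 3.42 [ 0.5808 -0.089   0.117 ] [ 0.02 -0.01  0.25] 0.998
```

View pics/g1scene.png

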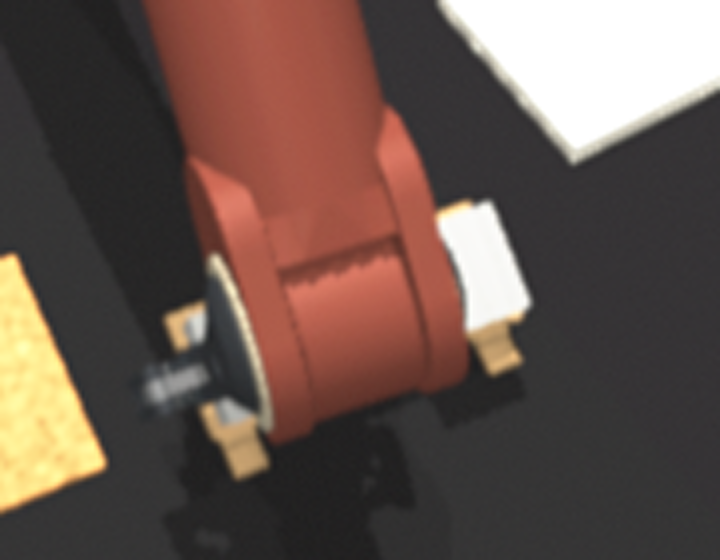

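View pics/g1top.png

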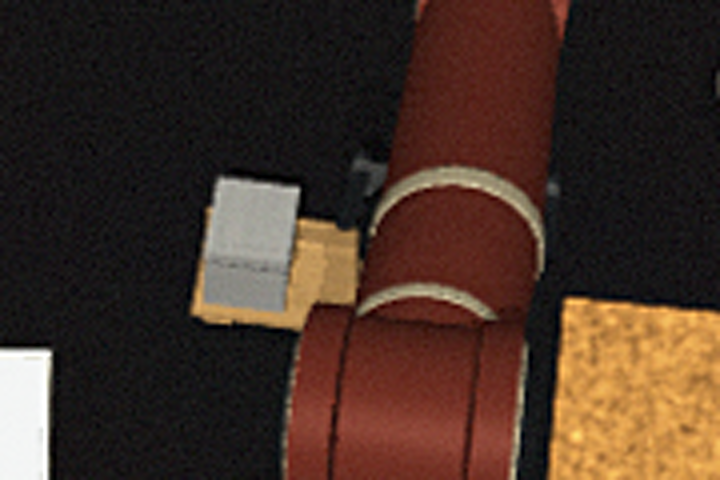

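The pictures show the fingers on either side of the right tin, one finger visible at (175,385) in the scene crop. The other tin is untouched and the force reading is near zero. Next I'll grip, lift, hold and weigh.

```bash
cat >> h.py <<'E'
HZ=.34
def holdp(s): return so(s)*[1,1,0]+[0,0,HZ]
def lift(s):
    arm.move_gripper(0.0,60); st("grip")
    arm.line_to(tcp(so(s),YAW,np.pi/6,D+.10).tolist(),0.12); st("up")
    arm.movep(holdp(s).tolist(),toolq(YAW,0,F).tolist()); arm.pause(.8)
    st("hold"); m,sd=ft(12); print("ft hold",m.round(3),sd.round(3))
E
python3 - <<'E'
from h import *
import cv2
lift(-1)
for n in("scene","top"): cv2.imwrite(f"pics/hold1{n}.png",snapshot(n))
E
```

```text
grip 3.9 [ 0.5805 -0.0887  0.1168] [1.23 0.15 2.89] 0.649
up 4.88 [ 0.6289 -0.0959  0.2019] [-0.07 -1.03 -3.8 ] 0.645
hold 6.33 [ 0.5356 -0.0823  0.3401] [ 0.43  0.52 -3.52] 0.651
ft hold [-0.083  0.103 -3.167 -0.004 -0.024  0.011] [0.455 0.498 0.502 0.028 0.029 0.029]
```

View pics/hold1scene.png

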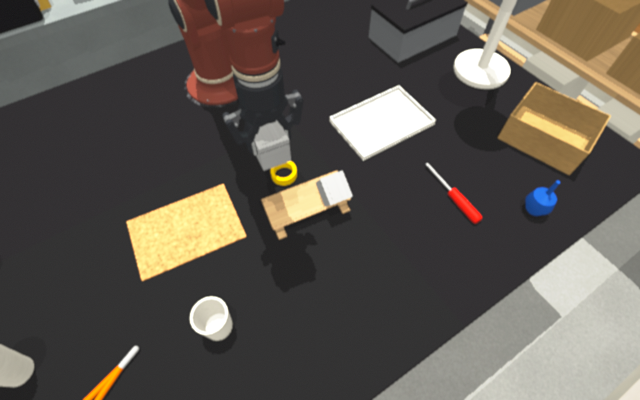

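The tin hangs clear at (270,148) in the scene. The weight is about 3.2 N (0.32 kg), which suggests a ball inside. Next is the shake.

```bash
cat >> h.py <<'E'
def shake(s,v=.4,a=.04):
    d=Ro.from_euler("z",YAW).apply([0,1,0]); t=[]
    for k in(1,-1,1,-1,1,-1,0):
        arm.line_to((holdp(s)+k*a*d).tolist(),v)
        t.append((round(arm.read_time(),2),np.round(arm.read_ft_force(),1).tolist(),float(np.abs(arm.read_dq()).max().round(2))))
    for x in t: print(x)
    r=[]
    for i in range(10): arm.pause(.04); r.append(np.round(arm.read_ft_force(),1))
    print(np.array(r).tolist())
    m,sd=ft(8); print("ft after",m.round(3),sd.round(3)); st()
E
python3 -c "
from h import *
shake(-1)"
```

```text
(7.08, [-0.7, -0.6, -3.4], 0.07)
(7.42, [-0.1, 0.1, -3.5], 0.08)
(7.78, [0.0, -1.0, -3.9], 0.09)
(8.12, [0.4, 0.5, -4.2], 0.09)
(8.47, [-0.6, 0.3, -4.0], 0.09)
(8.82, [0.0, 1.0, -3.7], 0.09)
(9.07, [-0.5, 0.0, -3.5], 0.07)
[[0.5, 0.2, -3.3], [-0.0, -0.6, -3.1], [-0.3, -0.2, -2.6], [0.4, -0.9, -3.2], [-0.8, -0.1, -3.3], [0.6, 0.7, -2.9], [0.9, 0.0, -2.4], [1.1, 0.5, -3.7], [0.2, -0.3, -3.6], [-0.7, 0.3, -3.5]]
ft after [ 0.005 -0.339 -3.099 -0.024  0.008  0.007] [0.511 0.383 0.397 0.028 0.014 0.033]
 9.76 [ 0.5355 -0.0824  0.34  ] [ 0.4  -0.82 -3.65] 0.646
```

The shake finished cleanly, with the weight still at 3.1 N, so this tin goes on the mat (outer slot).

```bash
cat >> h.py <<'E'
TR=(np.array([.421,.317,.004]),0.0); MT=(np.array([.434,-.294,.006]),-.104)
def fz(n=4): return np.mean([ (arm.read_ft_force()[2],arm.pause(.012))[0] for _ in range(n)])
def place(tgt,s):
    c,w=tgt; p=c+Ro.from_euler("z",w).apply([0,.06*s,0]); q=toolq(w,0,F).tolist()
    top=p+[0,0,D+.12]
    arm.movep(top.tolist(),q)
    arm.line_to((p+[0,0,D+.010]).tolist(),.10)
    arm.pause(.1); f0=fz(8); z=D+.006
    while z>D-.008:
        arm.line_to((p+[0,0,z]).tolist(),.02); f=fz()
        if f-f0>1.5: break
        z-=.001
    print("contact z-D",z-D,"f0",f0,"f",f); st()
def release(tgt,s):
    c,w=tgt; p=c+Ro.from_euler("z",w).apply([0,.06*s,0])
    arm.move_gripper(.85); st("rel")
    arm.line_to((p+[0,0,D+.12]).tolist(),.15); st("off")
E
python3 - <<'E'
from h import *
import cv2
place(MT,-1)
for n in("scene","top"): cv2.imwrite(f"pics/pl1{n}.png",snapshot(n))
E
```

```text
contact z-D 0.0010000000000000009 f0 -3.0009043354069296 f -1.4236860637769455
 14.18 [ 0.4279 -0.3538  0.0972] [-1.   -0.35 -1.48] 0.646
```

View pics/pl1scene.png

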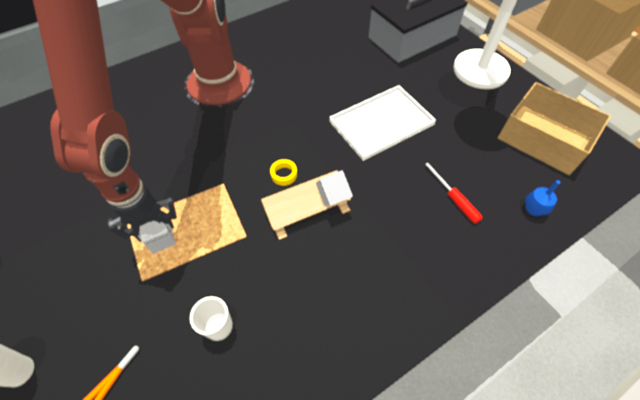

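The tin is on the mat at (157,237), well inside the edge, and contact was felt within 1 mm of the expected height. Release, then fetch the second tin.

```bash
python3 - <<'E'
from h import *
import cv2
p=arm.read_tool_pos(); arm.line_to((np.array(p)-[0,0,.0006]).tolist(),.02); st()
release(MT,-1)
arm.move_gripper(1.0)
pick_pre(1)
for n in("scene","top"): cv2.imwrite(f"pics/g2{n}.png",snapshot(n))
E
```

```text
14.53 [ 0.4279 -0.3538  0.0971] [-1.16  2.04  4.81] 0.648
rel 14.85 [ 0.428  -0.3539  0.0964] [ 0.34 -0.29 -0.11] 0.848
off 15.8 [ 0.4273 -0.3532  0.2152] [-0.13 -0.55 -1.  ] 0.849
pre 17.7 [0.653  0.0292 0.2119] [-0.76 -1.12 -0.09] 1.0
at 18.77 [0.5995 0.0396 0.117 ] [0.07 0.02 0.64] 1.003
```

View pics/g2scene.png

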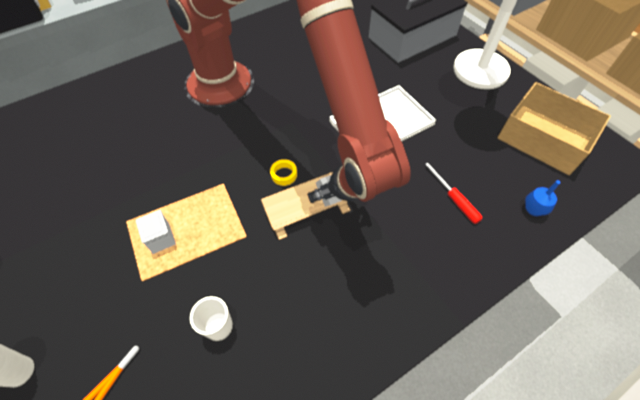

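View pics/g2top.png

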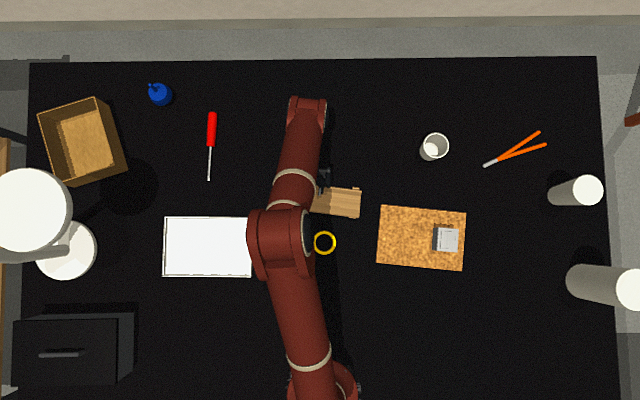

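The first tin stands upright on the mat, at (157,230) in the scene and (446,240) from the top, and has been let go. The gripper now straddles the second tin without contact.

```bash
python3 - <<'E'
from h import *
lift(1); shake(1)
E
```

```text
grip 19.25 [0.5991 0.0398 0.1168] [ 1.67 -0.43  1.66] 0.649
up 20.23 [0.6476 0.0328 0.202 ] [-0.06 -0.03 -1.16] 0.647
hold 21.68 [0.5542 0.0463 0.3401] [-0.83 -1.38 -1.83] 0.654
ft hold [-4.900e-02 -2.190e-01 -1.797e+00  6.000e-03 -1.000e-02 -1.000e-03] [0.375 0.411 0.463 0.03  0.02  0.028]
(22.32, [-1.3, -0.5, -1.4], 0.06)
(22.68, [0.1, 0.1, -1.7], 0.08)
(23.02, [-0.0, -0.4, -1.9], 0.08)
(23.38, [-0.5, 0.7, -1.8], 0.08)
(23.73, [-0.6, -1.4, -1.8], 0.08)
(24.07, [0.5, 1.2, -2.0], 0.08)
(24.32, [-0.3, 0.0, -1.8], 0.07)
[[-0.7, -0.7, -1.0], [-0.3, -1.1, -1.2], [0.3, -0.7, -2.1], [0.1, -0.8, -1.8], [-0.2, 0.7, -1.1], [-1.1, 0.2, -0.7], [0.4, -0.3, -1.6], [-0.2, -0.1, -1.3], [-0.5, -0.4, -1.0], [0.6, -0.0, -0.9]]
ft after [ 0.044 -0.228 -1.026  0.004  0.003  0.018] [0.383 0.395 0.425 0.021 0.031 0.027]
 25.01 [0.5542 0.0463 0.34  ] [-0.37  0.68 -0.74] 0.648
```

It weighs about 1.5 N (0.15 kg) and is clearly empty, so it goes in the tray. The middle leaves the most clearance to the lips.

```bash
sed -i 's/,.317,.004\]),0.0)/,.317,.004]),-.022)/' h.py; sed -i 's/f-f0>1.5/f-f0>1.1/' h.py; python3 - <<'E'
from h import *
import cv2
place(TR,0)
for n in("scene","top"): cv2.imwrite(f"pics/pl2{n}.png",snapshot(n))
E
```

```text
contact z-D 0.0 f0 -1.3047838896584225 f 4.935565301368109
 29.75 [0.421  0.317  0.0948] [-0.58 -1.06  5.15] 0.649
```

View pics/pl2scene.png

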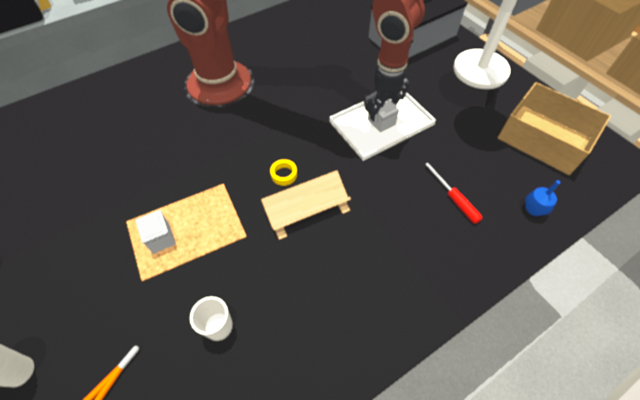

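The second tin rests on the tray floor at (384,118), clear of the lips. Release and retreat.

```bash
python3 - <<'E'
from h import *
import cv2
release(TR,0)
p=arm.read_tool_pos(); arm.line_to((np.array(p)+[0,0,.08]).tolist(),.15)
J=list(arm.read_joint_positions()); J[0]+=.75; arm.move_j(J); st("away"); print(np.abs(arm.read_dq()).max())
for n in("scene","top"): cv2.imwrite(f"pics/end{n}.png",snapshot(n))
E
```

```text
rel 30.17 [0.4211 0.317  0.0939] [ 0.47 -0.5   0.12] 0.85
off 31.12 [0.4205 0.3167 0.2133] [-0.04  0.08 -0.27] 0.849
away 33.23 [ 0.5231 -0.0528  0.2919] [0.08 0.15 1.02] 0.848
0.012049111000195985
```

View pics/endscene.png

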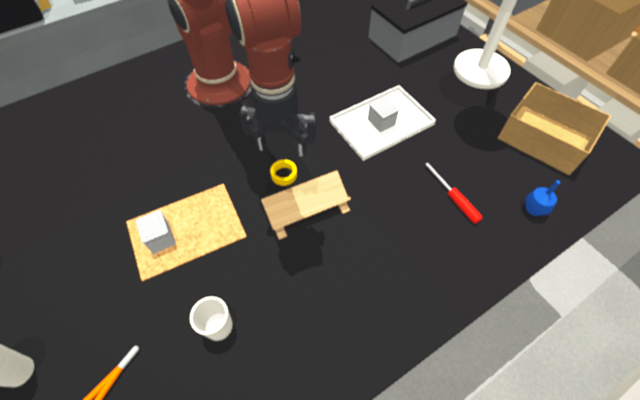

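View pics/endtop.png

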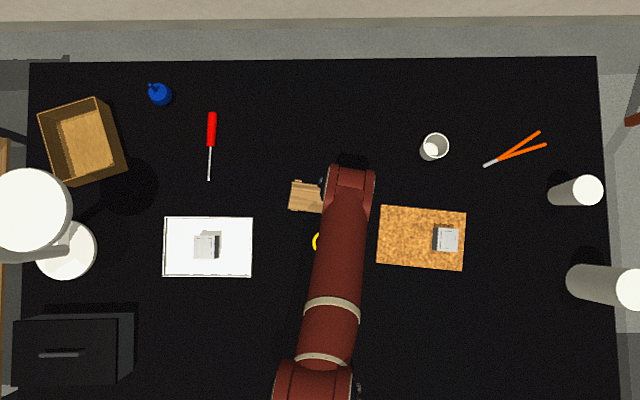

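Both tins are upright, one in the tray at (207,245) in the top view and one on the mat at (446,240). The screwdriver, tape and cup haven't moved, and the arm is clear.

```bash
python3 -c "
from h import *
print(ticket.finish_job())"
```

```text
the job is handed in; nothing more can be done
None
```

The job is handed in: one tin held a ball and is on the mat, and the other was empty and is in the tray.

- **Right-hand tin (stand y = -65 mm):** it weighed 3.1–3.2 N (about 0.32 kg), so it holds a ball. It stands upright in the outer slot of the mat.
- **Left-hand tin (y = +65 mm):** it read 1.8 N before the shake and 1.0–1.3 N after, averaging about 0.15 kg. That drift is sensor noise, and all of it is far below the 2.7 N that a tin with a ball would weigh. It stands upright in the middle of the tray.
- **Shake:** each tin was held still well above the stand, then given six strokes of up to 80 mm in about 0.35 s each, stopping at the end. I could not read forces during a stroke, so I felt no knock directly. I told the tins apart by the weight before and after the shake.
- **Final checks:** the last pictures show both tins upright and released, and the screwdriver, tape and cup where they were. The arm had moved clear and almost no force was on the gripper. The clock read about 33 s of the 69 s allowed, and no force reading I took came near the limits. The highest contact force I read when setting down was about 5 N.

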